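Open the biscuit drying cabinet with the pull rod

TASK

Take the blue-handled pull rod out of its stand, put its end down through the red eye on the drying cabinet's door and, with the rod in the eye, gently swing the door wide open, to 75 degrees or more. Then lift the rod out and stand it fully back in its stand, leaving the door open. Only the rod may touch the cabinet and its door, not the gripper or arm, and leave everything else where it stands.

Things in the scene. Friction and masses are not known exactly. Their poses are not given: they have to be found in the camera images.
- door (a joint): opening angle of the cabinet's aluminium door, rad: 0 shut, stop at 1.75; vertical hinge on the door's left (+y) edge as seen from the robot, swings towards the robot; it may start slightly ajar, is a little stiff and stays where it is left. The door is 220 mm wide, 190 mm high, 16 mm thick
- door_hinge (a point): point on the door's vertical hinge axis, at the height of the eye's top (175 mm above the table)
- door_eye (a point): middle of the eye's black guide slot on the door, 26 mm out from the hinge plane and 193 mm along the door from the hinge, at the tab's top face: a red level tab, 36 x 34 x 8 mm, sticking 36 mm out of the door near its free edge, with a vertical 11.5 mm through hole. The tab is loose: its hole lies up to 6 mm to either side of this point along the door (y); find it by touch or sight
- cabinet: white drying cabinet, 220 mm deep (x) by 220 mm wide (y) by 200 mm high, door on its front (-x) side; origin at the centre of its underside. Fixed
- stand: dark wooden block, 90 x 90 x 50 mm, fixed, in which the rod stands; origin at the centre of its underside
- stand_hole (a point): centre of the mouth of the stand's vertical hole, at the block's top; hole 16 mm in diameter with a 4 mm chamfer, 40 mm deep
- rod: pull rod, leaning up to 0.2 rad any way in its stand: 10 mm steel rod with a rounded-off lower end, 100 mm long below a 22 mm wide brass collar (100 to 104 mm up) with a brass lug sticking out 26 mm to +x, then a square blue handle, 18 x 18 mm, 70 mm long (104 to 174 mm up). Origin at the lower tip, z along the rod to the handle, x and y square to its flats. About 0.12 kg
- rod_tip (a point): centre of the rod's lower end
- rod_grip (a point): centre of the blue handle, 139 mm above the tip
- icing_bottle: cream squeeze bottle, 62 mm across, 175 mm tall; origin at the centre of its underside. Leave it alone
- candy_jar: amber jar with red lid, 64 mm across, 90 mm tall; origin at the centre of its underside. Leave it alone
- nozzle_mug: white mug, 76 mm across, 85 mm tall; origin at the centre of its underside. Leave it alone
- colour_tub: green tub, 56 mm across, 45 mm tall, standing on the back of the cabinet's top; origin at the centre of its underside. Leave it alone
- palette_knife: spatula lying on the table; origin under its middle. Leave it alone
There are look-alikes about, which are no part of the job. Of the things that look like the rod, the smallest one is meant. Several things have the shape of the stand; the one meant has the colours described above.

How it is judged:
On the way, in this order (a step that is already met when the one before it is completed fails the run):
1. the rod's end is down through the eye while the door is still nearly shut (under 0.4 rad) (z of rod_tip in the frame of door_eye between -0.08 and -0.01 m and horizontal distance between rod_tip and door_eye below 0.012 m and value of joint door below 0.4 rad), for 0.1 s.
2. with the rod in the eye, the door has been swung to 1.25 rad or more (value of joint door above 1.25 rad and z of rod_tip in the frame of door_eye below -0.008 m and horizontal distance between rod_tip and door_eye below 0.025 m), for 0.1 s.
At the end, for the whole second after the job is handed in: the door stands still, open at least 1.22 rad (70 degrees); the rod stands at rest in the stand's hole, its tip at least 34 mm below the mouth and within 6 mm of its axis, leaning less than 0.25 rad (value of joint door above 1.22 rad and velocity of joint door between -0.05 and 0.05 rad/s and horizontal distance between rod_tip and stand_hole below 0.006 m and z of rod_tip in the frame of stand_hole below -0.034 m and angle between rod's own z axis and vertical below 0.25 rad and linear speed of rod below 0.03 m/s); the robot touches nothing.
It fails at once if the gripper or arm touches the cabinet or its door (over 2 N) (contact force between any of the fingers, the arm and cabinet above 2 N).
It fails at once if the door is flung (faster than 2 rad/s) (velocity of joint door above 2 rad/s or velocity of joint door below -2 rad/s).
It fails at once if the rod presses on the door or its eye with more than 80 N (contact force between rod and cabinet above 80 N).
It fails at once if a bystander is shifted by more than 30 mm (distance of any of icing_bottle, candy_jar, nozzle_mug, colour_tub, palette_knife from where it was at the start of the episode above 0.03 m).
It also fails if it takes over 72 s, if anything falls off the work surface, if the arm or the gripper's body presses on something with over 40 N, if the wrist force passes 120 N, or if a joint passes its speed limit or range.

ROBOT

A 6-joint arm with a two-finger parallel gripper is mounted at the origin on the work surface. World frame = base frame: x ahead of the robot, y to its left, z up, the work surface at z = 0. Lengths are in m, angles in rad, forces in N, time in s.
With the tool pointing down it reaches from about 0.25 to 0.8 m from the base axis. Payload 3.9 kg.
Tool frame: the origin (TCP) lies midway between the tips of the shut fingers; the grasp point (between the pads) lies arm.hold_point_z behind it (arm.hold_point_z is the distance from the TCP to the grasp point, in m); x points along the fingers, y is the direction in which the jaws open and shut, and the axes are right-handed (so a half turn about x gives the same grasp; the last joint's range is limited). The gripper opens to 85 mm and grips with 20 to 120 N. Pads are 22 mm wide; open, the fingers measure 114 mm over their backs; the gripper's body (76 mm by 85 mm) begins 54 mm behind the grasp point. The pads swing forward as they close: fully open they stand 13 mm farther back than shut.
Start: joints at [-1.297, 0.26, -0.138, 1.173, 0, 1.571], TCP at [0.142, -0.505, 0.231] pointing down, gripper open.
Joint ranges: [-2.78, 2.78], [-0.83, 1.72], [-1.28, 1.37], [-1.9, 2.12], [-1.57, 1.48], [-3.14, 3.14]. Speed limits (rad/s): [2.57, 2.57, 3.14, 3.14, 3.14, 3.14].

INTERFACE

Orientations are given as a rotation vector (axis times angle).
In Python, from cell import arm gives the robot as it stands. The module is installed in compiled form; this text tells all that it offers.
- The arm moves only by the shell command python3 -m handwheel 'ROWS' [OPENING] [FORCE]. ROWS is JSON, a list of rows, each an object with "dp": the shift along the tool's x, y, z in m, a list of three; "twist": the turn about the tool's x in degrees. In form: [{"dp": [x, y, z], "twist": twist}, ...]. A call has 1 to 20 rows; each row is the pose to reach, as a shift and turn from the pose commanded when the call began, along the tool's axes at that moment; what a row does not reach only later rows make up. A row lasts 1/10 s, in which the tool goes at most 50 mm and 8.59 degrees, less where a joint would pass 70% of its speed; a pose out of reach is approached as far as the arm can. A call with a gripper value outside its range is refused whole. OPENING is the closure, from -1 (fully open) to 1 (shut), set as the call begins (- or left out, the last holds). The fingers move at their own pace and stop on an object; FORCE is the grip in N (left out, the last holds). Time passes only in rows, so rows that repeat a pose let the fingers close. It gives the time, the measured TCP pose, the force and the opening at its end, in the units of the state.
- arm.state(): the state, without advancing time (a new reading comes with each control period).
- arm.camera(name): name is "side" or "top" or "wrist"; returns a dict with "image" (384x512x3 uint8, red, green, blue), "vfov" (degrees; the focal length in pixels is half the picture's height over the tangent of half this angle, whatever the lens; pixels are square), "cx", "cy" (the principal point, pixels), "rvec" (rotation vector, rad) and "tvec" (3), from world to camera coordinates, as OpenCV has them. Camera axes: x right, y down, z forward; pixel columns grow to the right and rows downward; lengths in m; the calibration is good to about 2 mm. A picture is of the moment at which its call begins. There is no depth.
- arm.sign_off(): hands the job in, once; it reports no verdict.
Trained networks look in a picture, given as the dict that the camera call returned (one of the last four; its "shot" number tells which), for a name from the list of things; names that differ only in an ending like _2 or _b are one class to them, and where a whole thing is asked for, a point or a joint stands for the part that bears it (a point fixed in the world has none). Each returns a list of dicts, best first, with "confidence" (0 to 1); they miss things now and then, are a little off and sometimes report something else, mostly with a low value. They report only what shows in the picture. A call takes as long as a camera call. They do not tell look-alikes from the thing itself.
- arm.recognise(picture, label): "rect" ([centre column, centre row, width, height] in pixels, round what is visible of it).
- arm.cut_out(picture, label): "region" (384x512 bool, what is visible of it) and "rect" ([centre column, centre row, width, height] in pixels, round what is visible of it).
- arm.mark_of(picture, label): "location" ([column, row] in pixels: a listed point, or the origin of a listed thing).
The state is a dict: "clock": time; "qpos": joint angles; "qvel": joint speeds; "effort": joint torques, N m; "tcp_pos": TCP position; "ee_rot": TCP orientation; "force": force on the tool from outside, world axes, zero at the start; "moment": the same for the moment, N m; "grip_width": finger opening in m.
Only numpy, scipy, OpenCV 4.12 (cv2) and the standard library are available. Lean on these libraries where they do the work, as an engineer would, in place of code of your own. Each camera call takes 0.05 s, during which the arm holds its last target. There are 200 camera calls.

## Working session

There is one attempt and no reset: what is moved stays moved. The work goes in short steps, Python scripts to look and compute and a shell command to move; the robot and the scene stay as the last step left them, time stands still between calls to the robot, and variables do not carry over. Pictures are saved under pics/ and viewed, about 8 in all and at most 12, crops included, and the job is handed in when it is done.

```bash
ls; mkdir -p pics; cat > h.py <<'E'
import numpy as np, cv2
from cell import arm
def K(p):
    f=p["image"].shape[0]/2/np.tan(np.radians(p["vfov"])/2)
    return np.array([[f,0,p["cx"]],[0,f,p["cy"]],[0,0,1.]])
def ray(p,uv):
    R=cv2.Rodrigues(np.array(p["rvec"],float))[0]; t=np.array(p["tvec"],float)
    d=R.T@np.linalg.inv(K(p))@np.array([uv[0],uv[1],1.]); return -R.T@t,d/np.linalg.norm(d)
def atz(p,uv,z):
    c,d=ray(p,uv); return c+d*(z-c[2])/d[2]
def tri(obs):
    A=np.zeros((3,3));b=np.zeros(3);L=[]
    for p,uv in obs:
        c,d=ray(p,uv);M=np.eye(3)-np.outer(d,d);A+=M;b+=M@c;L.append((c,M))
    x=np.linalg.solve(A,b); return x,[np.linalg.norm(M@(x-c)) for c,M in L]
def proj(p,X):
    R=cv2.Rodrigues(np.array(p["rvec"],float))[0]
    q=K(p)@(R@np.array(X)+np.array(p["tvec"]).ravel()); return q[:2]/q[2]
def save(p,n,box=None,s=1):
    im=p["image"][...,::-1]
    if box: im=im[box[1]:box[3],box[0]:box[2]]
    cv2.imwrite("pics/"+n,cv2.resize(im,None,fx=s,fy=s,interpolation=cv2.INTER_CUBIC))
E
python3 - <<'E'
from h import *
import cv2
s=arm.state(); print(s["tcp_pos"],s["ee_rot"],arm.hold_point_z,s["grip_width"])
P={n:arm.camera(n) for n in ("side","top","wrist")}
im=np.hstack([P["side"]["image"],P["top"]["image"]])[...,::-1]
for n in ("side","top"):
    save(P[n],n+"0.png",None,1.5)
    print(n, [np.round(ray(P[n],(256,192))[i],2) for i in (0,1)])
    for l in ("rod","stand","door_eye","door_hinge","rod_tip","rod_grip","stand_hole","cabinet"):
        print(n,l,[(np.round(d["location"]).tolist(),round(d["confidence"],2)) for d in arm.mark_of(P[n],l)])
E
```

```text
pics
[ 0.14175359 -0.50479718  0.23045546] [ 2.07551552  0.28793719 -2.07607688] 0.0187 0.08552426237557134
side [array([ 0.07, -0.92,  0.65]), array([ 0.36,  0.8 , -0.48])]
side rod [([154.0, 342.0], 0.88), ([307.0, 281.0], 0.77), ([242.0, 268.0], 0.62)]
side stand [([304.0, 285.0], 0.93), ([325.0, 244.0], 0.59)]
side door_eye [([287.0, 157.0], 0.57), ([305.0, 266.0], 0.57)]
side door_hinge [([273.0, 137.0], 0.84), ([314.0, 190.0], 0.7)]
side rod_tip [([302.0, 277.0], 0.93), ([153.0, 343.0], 0.69), ([240.0, 265.0], 0.6)]
side rod_grip [([223.0, 291.0], 0.65), ([241.0, 222.0], 0.63), ([316.0, 230.0], 0.58), ([301.0, 353.0], 0.58)]
side stand_hole [([308.0, 268.0], 0.9), ([327.0, 229.0], 0.62)]
side cabinet [([313.0, 190.0], 0.81)]
top [array([ 0.38, -0.08,  1.29]), array([ 0.07,  0.01, -1.  ])]
top rod [([335.0, 291.0], 0.73), ([317.0, 184.0], 0.6), ([295.0, 219.0], 0.58)]
top stand [([322.0, 187.0], 0.88), ([289.0, 150.0], 0.58)]
top door_eye [([224.0, 146.0], 0.94)]
top door_hinge [([166.0, 132.0], 0.87)]
top rod_tip [([332.0, 288.0], 0.83), ([317.0, 188.0], 0.62), ([294.0, 222.0], 0.57)]
top rod_grip [([244.0, 197.0], 0.79), ([332.0, 182.0], 0.66), ([313.0, 244.0], 0.6)]
top stand_hole [([323.0, 187.0], 0.94), ([291.0, 151.0], 0.64), ([317.0, 122.0], 0.49)]
top cabinet []
```

View pics/side0.png

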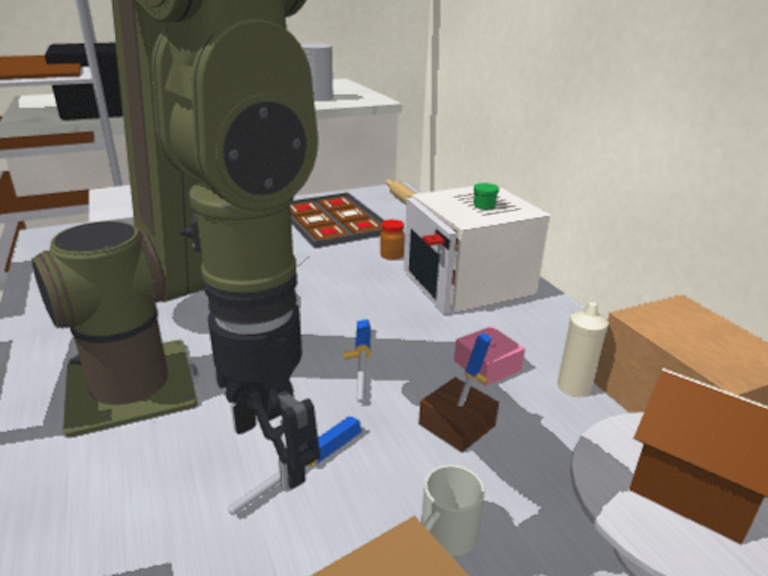

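View pics/top0.png

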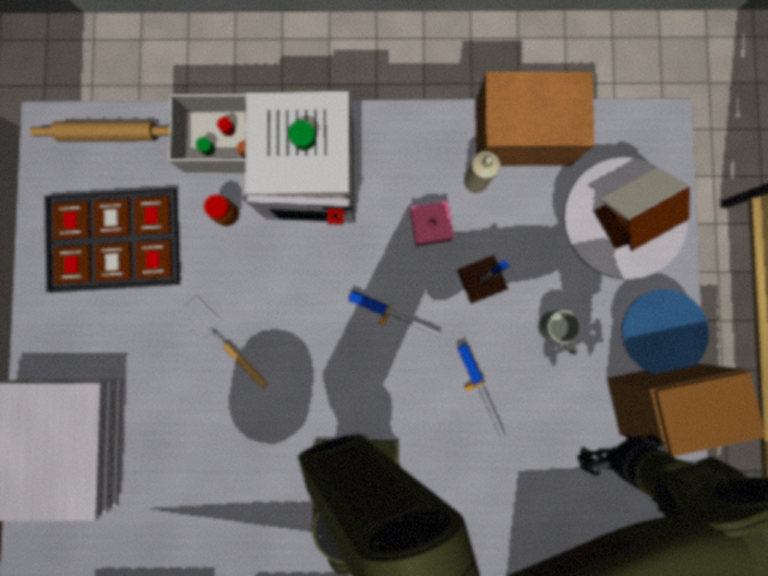

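Side view: the brown stand is at (304,275) px with a rod in it. Two more blue rods lie at (205,310) and (242,240). The block at (325,235) is pink, so it's a decoy. I'll measure the lengths of the rods, the stand, and the eye and hinge.

```bash
python3 - <<'E'
from h import *
S=arm.camera("side");T=arm.camera("top")
def t(n,a,b):
    x,e=tri([(S,a),(T,b)]);print(n,np.round(x,4),np.round(e,4));return x
t("stand_hole",(308,268),(323,187)); t("stand",(304,285),(322,187))
print("hole z=.05",atz(S,(308,268),.05),atz(T,(323,187),.05))
t("grip",(316,230),(332,182))
t("eye",(287,157),(224,146)); print("eye z.175",atz(S,(287,157),.175),atz(T,(224,146),.175))
t("hinge",(273,137),(166,132)); print("hinge z.175",atz(S,(273,137),.175),atz(T,(166,132),.175))
# lying rod lengths, top view
for n,a,b in (("A",(232,196),(293,220)),("B",(307,226),(335,289))):
    print(n,atz(T,a,.012),atz(T,b,.012),np.linalg.norm(atz(T,a,.012)-atz(T,b,.012)))
for p,n in ((S,"S"),(T,"T")):
    hsv=cv2.cvtColor(p["image"],cv2.COLOR_RGB2HSV)
    for l in ("rod","door"):
        for d in arm.cut_out(p,l):
            m=d["region"]; b=m&(hsv[...,0]>105)&(hsv[...,0]<125)&(hsv[...,1]>150)
            print(n,l,round(d["confidence"],2),np.round(d["rect"]),m.sum())
            if b.sum()>8: print("  blue",cv2.minAreaRect(np.argwhere(b)[:,::-1].astype(np.float32)))
a=cv2.resize(S["image"][195:305,265:375],(550,550),interpolation=cv2.INTER_CUBIC)
b=cv2.resize(T["image"][155:210,295:350],(550,550),interpolation=cv2.INTER_CUBIC)
cv2.imwrite("pics/c1.png",cv2.resize(np.hstack([a,b])[...,::-1],(800,400)))
E
```

```text
stand_hole [ 0.4859 -0.3114  0.05  ] [0.0044 0.0044]
stand [ 4.850e-01 -3.141e-01 -4.000e-04] [0.0015 0.0015]
hole z=.05 [ 0.49023868 -0.31259926  0.05      ] [ 0.48202041 -0.30927138  0.05      ]
grip [ 0.4914 -0.3196  0.1637] [0.0033 0.0033]
eye [0.6051 0.0307 0.1807] [0.0004 0.0004]
eye z.175 [0.611963   0.04204537 0.175     ] [0.60589261 0.03140078 0.175     ]
hinge [0.6527 0.2211 0.1715] [0.001 0.001]
hinge z.175 [0.64737018 0.21292492 0.175     ] [0.65273784 0.21975765 0.175     ]
A [0.45359841 0.01812637 0.012     ] [ 0.36485414 -0.20467486  0.012     ] 0.23982480479620522
B [ 0.34282828 -0.25546528  0.012     ] [ 0.11654029 -0.35311837  0.012     ] 0.2464596855564011
S rod 0.97 [317. 248.  21.  46.] 352
  blue ((318.4215393066406, 235.97232055664062), (7.987682342529297, 27.513126373291016), 19.440034866333008)
S rod 0.95 [197. 313.  87.  67.] 603
  blue ((224.85133361816406, 290.3918762207031), (12.787240028381348, 33.47931671142578), 54.462318420410156)
S rod 0.68 [241. 241.  22.  56.] 425
  blue ((241.0, 222.0), (16.0, 8.0), 90.0)
S door 0.56 [287. 171.  34.  72.] 1850
T rod 0.82 [320. 260.  28.  62.] 446
  blue ((312.9682312011719, 242.01458740234375), (25.98160743713379, 6.495401859283447), 65.224853515625)
T rod 0.78 [265. 208.  66.  32.] 437
  blue ((244.71517944335938, 201.52183532714844), (25.07784080505371, 6.565834045410156), 24.227745056152344)
T rod 0.46 [330. 180.  17.  15.] 115
  blue ((332.8780517578125, 178.0975341796875), (4.997560501098633, 11.55685806274414), 51.34019470214844)
T door 0.93 [198. 139.  72.  19.] 1057
  blue ((201.5, 143.0), (25.0, 2.0), -0.0)
```

View pics/c1.png

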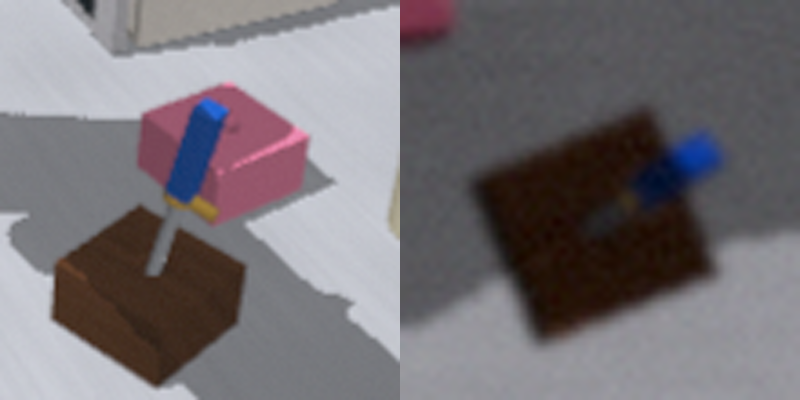

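The rod in the brown stand is the one meant: its visible size fits 174 mm, while both lying rods measure about 240 mm. Next I work out its axis and yaw.

```bash
python3 - <<'E'
from h import *
S=arm.camera("side");T=arm.camera("top")
top,e=tri([(S,(322.8,224.4)),(T,(336.9,175.9))]);print("top",top.round(4),np.round(e,4))
m,e=tri([(S,(306.8,269.8)),(T,(321.8,185.5))]);print("mouth",m.round(4),np.round(e,4))
print(atz(S,(306.8,269.8),.05),atz(T,(321.8,186),.05))
ax=top-m;print("len",np.linalg.norm(ax),"axis",(ax/np.linalg.norm(ax)).round(3))
ax/=np.linalg.norm(ax)
# lug direction: predict pixel of lug end in side for yaw
c=top-ax*(174-102)/1000
print("collar px",proj(S,c),proj(T,c))
for y in range(-180,180,20):
    v=np.array([np.cos(np.radians(y)),np.sin(np.radians(y)),0]);v-=ax*(v@ax);v/=np.linalg.norm(v)
    print(y,proj(S,c+.026*v).round(1),proj(T,c+.026*v).round(1),end=" | ")
print()
hsv=cv2.cvtColor(S["image"],cv2.COLOR_RGB2HSV)
b=(hsv[...,0]>12)&(hsv[...,0]<28)&(hsv[...,1]>140)&(hsv[...,2]>90)
b[:240]=0;b[262:]=0;b[:,:300]=0;b[:,335:]=0
print(np.argwhere(b)[:,::-1].tolist())
E
```

```text
top [ 0.5054 -0.3297  0.182 ] [0.0009 0.0009]
mouth [ 0.4894 -0.3074  0.0405] [0.0013 0.0013]
[ 0.48420943 -0.31723819  0.05      ] [ 0.48561749 -0.30505511  0.05      ]
len 0.14406727718217813 axis [ 0.111 -0.155  0.982]
collar px [314.34847212 248.10778547] [328.93381026 180.92043367]
-180 [304.8 249.8] [329.4 188.4] | -160 [307.3 252.3] [331.8 188. ] | -140 [310.6 254.4] [333.9 186.8] | -120 [314.4 255.7] [335.4 184.8] | -100 [318.2 256.1] [336.2 182.4] | -80 [321.6 255.6] [336.1 179.8] | -60 [324.  254.1] [335.1 177.3] | -40 [325.2 251.8] [333.3 175.3] | -20 [325.1 249.2] [331.  173.9] | 0 [323.6 246.5] [328.5 173.5] | 20 [321.2 244. ] [326.  173.9] | 40 [317.9 242.1] [323.9 175.1] | 60 [314.3 240.8] [322.4 177. ] | 80 [310.7 240.4] [321.6 179.4] | 100 [307.4 240.9] [321.7 182. ] | 120 [304.9 242.3] [322.7 184.5] | 140 [303.6 244.4] [324.5 186.6] | 160 [303.5 247. ] [326.8 188. ] | 
[[319, 249], [312, 250], [319, 250], [320, 250], [314, 251], [317, 251], [318, 251], [319, 251], [320, 251], [321, 251], [322, 251], [318, 252], [319, 252], [320, 252], [321, 252], [322, 252], [323, 252], [320, 253], [321, 253], [322, 253], [323, 253], [324, 253], [321, 254], [322, 254], [323, 254]]
```

```bash
cat >> h.py <<'E'
from scipy.spatial.transform import Rotation as Ro
def toolR(): return Ro.from_rotvec(arm.state()["ee_rot"]).as_matrix()
def go(target):
    """dp in tool axes from measured TCP to world target"""
    s=arm.state(); return (toolR().T@(np.array(target)-s["tcp_pos"])).round(4)
def yawof():
    R=toolR(); return np.degrees(np.arctan2(R[1,1],R[0,1]))
E
python3 - <<'E'
from h import *
print(toolR().round(3)); print("jaw yaw",yawof())
print(go([.486,-.310,.25]))
E
```

```text
[[-0.     0.27  -0.963]
 [-0.    -0.963 -0.27 ]
 [-1.     0.     0.   ]]
jaw yaw -74.31084581510106
[-0.0187 -0.0951 -0.3841]
```

```bash
python3 -m handwheel '[{"dp":[-0.02,-0.01,-0.04],"twist":-2},{"dp":[-0.02,-0.02,-0.08],"twist":-4},{"dp":[-0.02,-0.03,-0.12],"twist":-7},{"dp":[-0.02,-0.04,-0.16],"twist":-10},{"dp":[-0.02,-0.05,-0.20],"twist":-12},{"dp":[-0.02,-0.06,-0.24],"twist":-14},{"dp":[-0.02,-0.07,-0.28],"twist":-16},{"dp":[-0.02,-0.08,-0.32],"twist":-18},{"dp":[-0.02,-0.09,-0.36],"twist":-20},{"dp":[-0.02,-0.095,-0.384],"twist":-22},{"dp":[-0.02,-0.095,-0.384],"twist":-22},{"dp":[-0.02,-0.095,-0.384],"twist":-22}]' -1 20
python3 - <<'E'
from h import *
print(yawof(),arm.state()["tcp_pos"],arm.state()["clock"])
W=arm.camera("wrist");save(W,"w1.png",None,1.2)
print([r.round(3) for r in ray(W,(256,192))], proj(W,[.486,-.31,.05]))
for l in ("stand_hole","rod_grip","stand","rod_tip"):print(l,[(np.round(d["location"],1).tolist(),round(d["confidence"],2)) for d in arm.mark_of(W,l)])
E
```

```text
clock: 2.55
tcp_pos: [0.4859, -0.3099, 0.251]
ee_rot: [1.841, 0.63, -1.843]
force: [0.4, -0.2, 1.0]
grip_width: 0.0856
-52.27187767582153 [ 0.48593391 -0.30985064  0.25097337] 2.55
[array([ 0.549, -0.261,  0.394]), array([-0.256, -0.176, -0.951])] [261.15727929 166.53508972]
stand_hole [([260.2, 162.1], 0.78)]
rod_grip [([48.9, 55.4], 0.77), ([157.7, 252.5], 0.6)]
stand [([262.2, 156.3], 0.89), ([250.0, 4.8], 0.74), ([260.3, 161.2], 0.44)]
rod_tip [([255.8, 157.3], 0.87), ([144.3, 188.1], 0.73)]
```

View pics/w1.png

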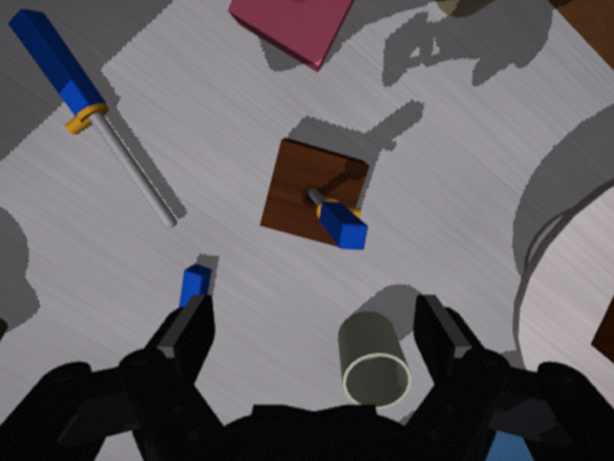

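```bash
python3 - <<'E'
from h import *
W=arm.camera("wrist");S=arm.camera("side");T=arm.camera("top")
print("hole W",atz(W,(260.2,162.1),.05),"stand W",atz(W,(262.2,156.3),0), "rod@mouth W",atz(W,(262.5,162),.05))
c=[(285,139),(368,163),(341,243),(262,225)]
print("corner mean",np.mean([atz(W,(a/1.2,b/1.2),.05) for a,b in c],0))
print("T stand",atz(T,(322,187),0.0),atz(T,(321.8,186.1),.05))
top,e=tri([(S,(322.8,224.4)),(T,(336.9,175.9)),(W,(351/1.2,233/1.2))]);print("top",top.round(4),np.round(e,4))
E
```

```text
hole W [ 0.48877527 -0.30675446  0.05      ] stand W [ 0.48835987 -0.31040034  0.        ] rod@mouth W [ 0.49058011 -0.30889372  0.05      ]
corner mean [ 0.49011018 -0.30787477  0.05      ]
T stand [ 0.48629025 -0.3146937   0.        ] [ 0.48525962 -0.3050491   0.05      ]
top [ 0.5061 -0.328   0.1804] [0.0004 0.0025 0.0023]
```

```bash
python3 - <<'E'
from h import *
print(go([.4885,-.308,.131]))
E
```

```text
[ 0.1205 -0.0002 -0.0041]
```

```bash
python3 -m handwheel '[{"dp":[0,0.012,-0.004],"twist":0},{"dp":[0.03,0.012,-0.004],"twist":0},{"dp":[0.06,0.012,-0.004],"twist":0},{"dp":[0.09,0.012,-0.004],"twist":0},{"dp":[0.12,0.012,-0.004],"twist":0},{"dp":[0.12,0.008,-0.004],"twist":0},{"dp":[0.12,0.003,-0.004],"twist":0},{"dp":[0.12,0.0,-0.004],"twist":0},{"dp":[0.12,0.0,-0.004],"twist":0}]' -1 20
python3 -m handwheel '[{"dp":[0,0,0],"twist":0},{"dp":[0,0,0],"twist":0},{"dp":[0,0,0],"twist":0},{"dp":[0,0,0],"twist":0},{"dp":[0,0,0],"twist":0},{"dp":[0,0,0],"twist":0},{"dp":[0,0,0],"twist":0},{"dp":[0,0,0],"twist":0},{"dp":[0,0,0],"twist":0},{"dp":[0,0,0],"twist":0}]' 1 25
python3 - <<'E'
from h import *
print(arm.state()["moment"])
S=arm.camera("side");save(S,"s2.png",(255,150,385,310),4)
E
```

```text
clock: 3.85
tcp_pos: [0.4899, -0.308, 0.1334]
ee_rot: [1.844, 0.626, -1.84]
force: [-0.4, -0.3, -0.6]
grip_width: 0.0855
clock: 4.85
tcp_pos: [0.489, -0.3076, 0.1312]
ee_rot: [1.843, 0.629, -1.843]
force: [0.4, 0.5, 0.6]
grip_width: 0.0173
[ 0.21311869  0.0246691  -0.01293105]
```

View pics/s2.png

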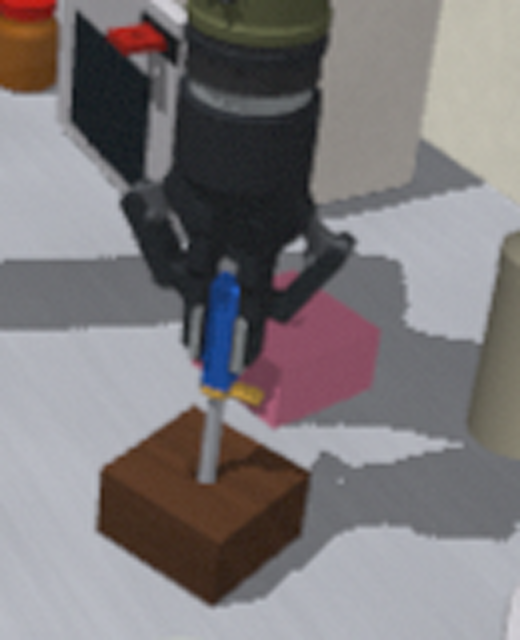

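Held at 17 mm wide and nearly upright; the return pose is TCP (0.489,-0.3076,0.1312). I firm up the grip and lift.

```bash
python3 -m handwheel '[{"dp":[0,0,0],"twist":0},{"dp":[0,0,0],"twist":0},{"dp":[-0.01,0,0],"twist":0},{"dp":[-0.03,0,0],"twist":0},{"dp":[-0.06,0,0],"twist":0},{"dp":[-0.1,0,0],"twist":0},{"dp":[-0.14,0,0],"twist":0},{"dp":[-0.18,0,0],"twist":0},{"dp":[-0.2,0,0],"twist":0},{"dp":[-0.2,0,0],"twist":0},{"dp":[-0.2,0,0],"twist":0}]' 1 90
python3 - <<'E'
from h import *
s=arm.state();print(s["tcp_pos"],s["grip_width"],s["force"])
P={n:arm.camera(n) for n in ("side","top","wrist")}
for n,p in P.items():
    for l in ("rod_tip","rod_grip","door_eye","door_hinge","stand_hole"):print(n,l,[(np.round(d["location"],1).tolist(),round(d["confidence"],2)) for d in arm.mark_of(p,l)][:3])
    print(n,"pred tip",proj(p,s["tcp_pos"]-[0,0,.1205]).round(1))
a=P["side"]["image"][90:290,230:380];b=P["top"]["image"][90:240,150:350]
A=cv2.resize(a,None,fx=2.6,fy=2.6,interpolation=cv2.INTER_CUBIC);B=cv2.resize(P["wrist"]["image"],(410,308))
C=np.zeros((520,800,3),np.uint8);C[:,:390]=A;C[:308,390:]=B;C[312:512,390:]=cv2.resize(P["top"]["image"][100:200,150:355],(410,200));cv2.imwrite("pics/m3.png",C[...,::-1])
E
```

```text
clock: 6.0
tcp_pos: [0.4891, -0.3078, 0.331]
ee_rot: [1.843, 0.628, -1.843]
force: [-1.3, 0.3, -1.9]
grip_width: 0.0169
[ 0.48913518 -0.30781601  0.33101452] 0.016949912918977603 [-1.34078263  0.33266917 -1.94233412]
side rod_tip [([309.3, 207.9], 0.87), ([238.9, 261.8], 0.75), ([152.0, 340.0], 0.57)]
side rod_grip [([240.5, 224.8], 0.89), ([221.1, 293.7], 0.66), ([315.5, 148.2], 0.6)]
side door_eye [([284.9, 159.6], 0.85)]
side door_hinge [([272.8, 139.5], 0.63)]
side stand_hole [([306.4, 267.8], 0.88), ([328.4, 231.1], 0.58)]
side pred tip [312.9 209.9]
top rod_tip [([294.3, 224.3], 0.65)]
top rod_grip [([246.9, 199.6], 0.67)]
top door_eye [([224.7, 147.3], 0.94)]
top door_hinge [([165.3, 133.0], 0.94), ([149.6, 226.5], 0.68)]
top stand_hole [([285.5, 148.5], 0.94), ([323.2, 184.2], 0.9)]
top pred tip [331.8 180.3]
wrist rod_tip [([164.0, 174.5], 0.82), ([262.1, 184.9], 0.7), ([262.4, 259.7], 0.25)]
wrist rod_grip [([90.9, 64.0], 0.82), ([172.9, 231.8], 0.77), ([257.7, 259.7], 0.74)]
wrist door_eye []
wrist door_hinge []
wrist stand_hole [([263.8, 155.6], 0.88), ([246.7, 12.0], 0.75), ([296.5, 255.3], 0.7)]
wrist pred tip [262.3 185.7]
```

View pics/m3.png

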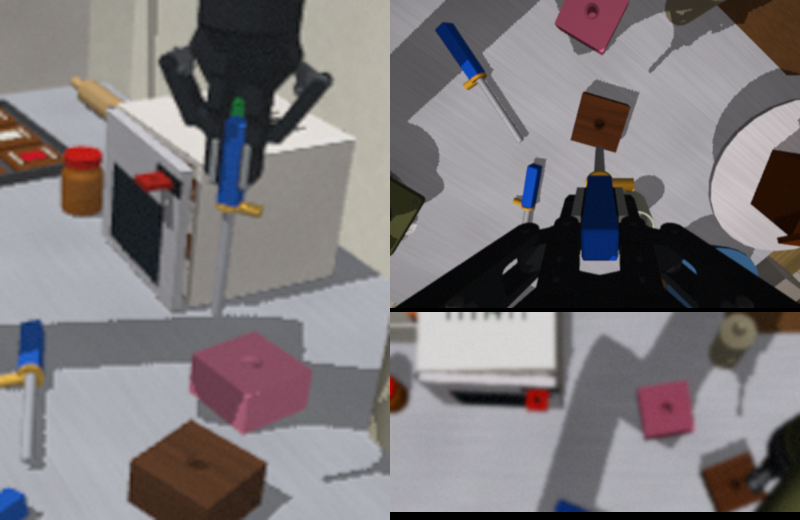

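```bash
python3 - <<'E'
from h import *
print(arm.state()["qpos"].round(2) if hasattr(arm.state()["qpos"],'round') else arm.state()["qpos"])
W=arm.camera("wrist");T=arm.camera("top");S=arm.camera("side")
print("hole W",atz(W,(263.8,155.6),.05),atz(W,(259.7,154.8),.05),atz(T,(323.2,184.2),.05),atz(S,(306.4,267.8),.05))
print(atz(T,(224,144.5),.175),atz(T,(224.7,147.3),.175),atz(S,(288.8,159.6),.175),atz(S,(284.9,159.6),.175),"hinge",atz(T,(165.4,132.6),.175))
print(go([.59,.030,.331]),go([.605,.030,.331]))
E
```

```text
[-0.56  0.34  0.23  1.46  0.    1.92]
hole W [ 0.4903747  -0.31215961  0.05      ] [ 0.48759526 -0.3066044   0.05      ] [ 0.4920394  -0.31015531  0.05      ] [ 0.48704262 -0.31052038  0.05      ]
[0.61080361 0.03141375 0.175     ] [0.60162826 0.02912546 0.175     ] [0.60787304 0.02260403 0.175     ] [0.59674788 0.02686804 0.175     ] hinge [0.65077166 0.22167729 0.175     ]
[ 0.0003 -0.2056 -0.2863] [ 0.0003 -0.1964 -0.2981]
```

```bash
python3 -m handwheel '[{"dp":[0,-0.02,-0.03],"twist":0},{"dp":[0,-0.045,-0.06],"twist":0},{"dp":[0,-0.07,-0.095],"twist":0},{"dp":[0,-0.095,-0.13],"twist":0},{"dp":[0,-0.12,-0.165],"twist":0},{"dp":[0,-0.145,-0.2],"twist":0},{"dp":[0,-0.17,-0.235],"twist":0},{"dp":[0,-0.19,-0.265],"twist":0},{"dp":[0,-0.206,-0.286],"twist":0},{"dp":[0,-0.206,-0.286],"twist":0},{"dp":[0,-0.206,-0.286],"twist":0}]'
python3 - <<'E'
from h import *
s=arm.state();tip=s["tcp_pos"]-[0,0,.1205]
P={n:arm.camera(n) for n in ("side","top","wrist")}
for n,p in P.items():
    for l in ("rod_tip","door_eye"):print(n,l,[(np.round(d["location"],1).tolist(),round(d["confidence"],2)) for d in arm.mark_of(p,l)][:3])
    print(n,"pred tip",proj(p,tip).round(1),"eye",proj(p,[.605,.03,.175]).round(1))
a=P["wrist"]["image"];b=P["side"]["image"][100:200,240:340]
u=proj(P["wrist"],[.605,.03,.175]).astype(int);print(u)
x=max(0,min(512-160,u[0]-80));y=max(0,min(384-160,u[1]-80));print("crop",x,y)
cv2.imwrite("pics/m4.png",np.hstack([cv2.resize(a[y:y+160,x:x+160],(400,400),interpolation=cv2.INTER_CUBIC),cv2.resize(b,(400,400),interpolation=cv2.INTER_CUBIC)])[...,::-1])
E
```

```text
clock: 8.15
tcp_pos: [0.5895, 0.0305, 0.3311]
ee_rot: [1.841, 0.629, -1.842]
force: [-0.5, -0.5, -2.3]
grip_width: 0.0168
side rod_tip [([238.9, 264.8], 0.82), ([151.0, 342.2], 0.82), ([282.7, 148.0], 0.49)]
side door_eye [([288.3, 155.2], 0.84), ([307.7, 265.1], 0.53)]
side pred tip [282.9 148.6] eye [286.8 158.8]
top rod_tip [([335.7, 288.7], 0.86), ([295.8, 221.6], 0.58), ([221.9, 150.5], 0.5)]
top door_eye [([221.5, 144.7], 0.59)]
top pred tip [223.1 148.9] eye [224.4 146.3]
wrist rod_tip [([257.2, 186.0], 0.89)]
wrist door_eye [([276.8, 159.5], 0.84), ([463.9, 195.9], 0.31)]
wrist pred tip [260.1 184.6] eye [269.5 164.2]
[269 164]
crop 189 84
```

View pics/m4.png

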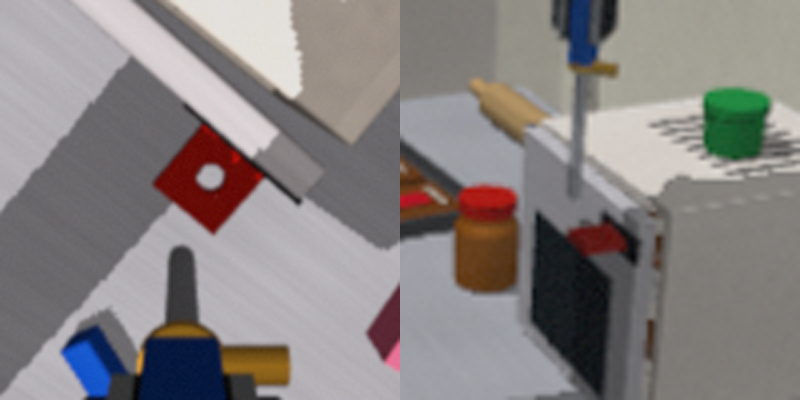

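```bash
python3 - <<'E'
from h import *
W=arm.camera("wrist");tcp=arm.state()["tcp_pos"];print(tcp)
e=atz(W,(273,154.8),.175);t=atz(W,(261.4,185.5),.2106);print("eye",e,"tip",t, "diff",e-t)
g=tcp+[e[0]-t[0],e[1]-t[1],0];print(g,go([g[0],g[1],.331]),go([e[0],e[1],.331]))
E
```

```text
[0.58945422 0.02970185 0.33140878]
eye [0.61535896 0.0335515  0.175     ] tip [0.58975813 0.02921176 0.2106    ] diff [ 0.02560082  0.00433974 -0.0356    ]
[0.61505505 0.03404159 0.33140878] [ 0.0004  0.0122 -0.0229] [ 0.0004  0.0128 -0.0229]
```

```bash
python3 -m handwheel '[{"dp":[0,0.006,-0.012],"twist":0},{"dp":[0,0.0125,-0.023],"twist":0},{"dp":[0.012,0.0125,-0.023],"twist":0},{"dp":[0.024,0.0125,-0.023],"twist":0},{"dp":[0.024,0.0125,-0.023],"twist":0},{"dp":[0.024,0.0125,-0.023],"twist":0}]'
python3 - <<'E'
from h import *
s=arm.state();tip=s["tcp_pos"]-[0,0,.1205];print(s["tcp_pos"])
P={n:arm.camera(n) for n in ("side","wrist")}
a=P["wrist"]["image"];u=proj(P["wrist"],tip);v=proj(P["side"],tip);print(u,v)
x,y=int(u[0]-40),int(u[1]-50);x2,y2=int(v[0]-30),int(v[1]-40);print("crops",x,y,x2,y2)
cv2.imwrite("pics/m5.png",np.hstack([cv2.resize(a[y:y+80,x:x+80],(400,400),interpolation=cv2.INTER_CUBIC),cv2.resize(P["side"]["image"][y2:y2+60,x2:x2+60],(400,400),interpolation=cv2.INTER_CUBIC)])[...,::-1])
E
```

```text
clock: 9.25
tcp_pos: [0.6152, 0.0342, 0.3074]
ee_rot: [1.842, 0.629, -1.843]
force: [0.5, -0.5, -0.7]
grip_width: 0.0172
[0.61517975 0.03424415 0.3073558 ]
[260.74491662 185.76165621] [289.36829541 154.24299788]
crops 220 135 259 114
```

View pics/m5.png

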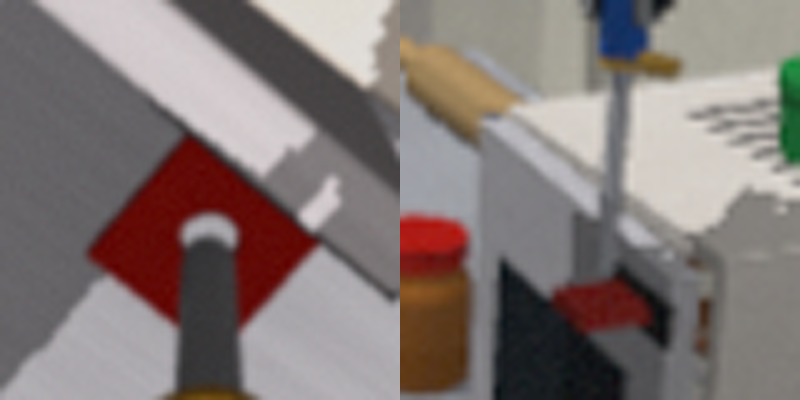

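```bash
python3 - <<'E'
from h import *
W=arm.camera("wrist");tcp=arm.state()["tcp_pos"]
for hy in (234,239):
    e=atz(W,(220+209.5/5,135+hy/5),.175);print("hole",e.round(4))
for ty in (252,258):
    t=atz(W,(220+209.5/5,135+ty/5),tcp[2]-.1205);print("tip",t.round(4))
print(proj(W,tcp-[0,0,.1205]),proj(W,tcp-[0,0,.1205+.005]), tcp)
E
```

```text
hole [0.6165 0.0337 0.175 ]
hole [0.6157 0.033  0.175 ]
tip [0.6165 0.0337 0.1877]
tip [0.6156 0.033  0.1877]
[260.89876669 185.69255435] [260.8970888  184.21231132] [0.61570634 0.03430526 0.30819477]
```

```bash
python3 -m handwheel '[{"dp":[0.005,0,0],"twist":0},{"dp":[0.01,0,0],"twist":0},{"dp":[0.013,0,0],"twist":0},{"dp":[0.016,0,0],"twist":0},{"dp":[0.016,0,0],"twist":0}]'
```

```text
clock: 9.9
tcp_pos: [0.615, 0.0343, 0.2906]
ee_rot: [1.842, 0.629, -1.844]
force: [-0.1, -0.2, -0.4]
grip_width: 0.0171
```

```bash
python3 -m handwheel '[{"dp":[0.005,0,0],"twist":0},{"dp":[0.01,0,0],"twist":0},{"dp":[0.015,0,0],"twist":0},{"dp":[0.02,0,0],"twist":0},{"dp":[0.025,0,0],"twist":0},{"dp":[0.03,0,0],"twist":0},{"dp":[0.03,0,0],"twist":0},{"dp":[0.03,0,0],"twist":0}]'
python3 - <<'E'
from h import *
s=arm.state();tip=s["tcp_pos"]-[0,0,.1205];print(s["force"],s["moment"],s["qpos"])
P={n:arm.camera(n) for n in ("side","wrist")}
u=proj(P["wrist"],tip);v=proj(P["side"],tip)
x,y=int(u[0]-40),int(u[1]-50);x2,y2=int(v[0]-30),int(v[1]-50)
cv2.imwrite("pics/m6.png",np.hstack([cv2.resize(P["wrist"]["image"][y:y+80,x:x+80],(400,400),interpolation=cv2.INTER_CUBIC),cv2.resize(P["side"]["image"][y2:y2+70,x2:x2+70],(400,400),interpolation=cv2.INTER_CUBIC)])[...,::-1])
# arc plan
h=np.array([.651,.222]);e=s["tcp_pos"][:2];r=e-h;print("r",np.hypot(*r),"door",np.degrees(np.arctan2(-r[0],-r[1]))-7.67)
E
```

```text
clock: 10.7
tcp_pos: [0.615, 0.0341, 0.2609]
ee_rot: [1.842, 0.629, -1.844]
force: [-0.1, -1.3, -2.4]
grip_width: 0.017
[-0.05539324 -1.3261793  -2.37313578] [-0.55987242  0.3431738   0.01734378] [ 5.56093501e-02  4.12651057e-01  1.65556975e-01  1.32479127e+00
 -3.76366433e-04  2.53956072e+00]
r 0.19129866000939652 door 3.1708863706420107
```

View pics/m6.png

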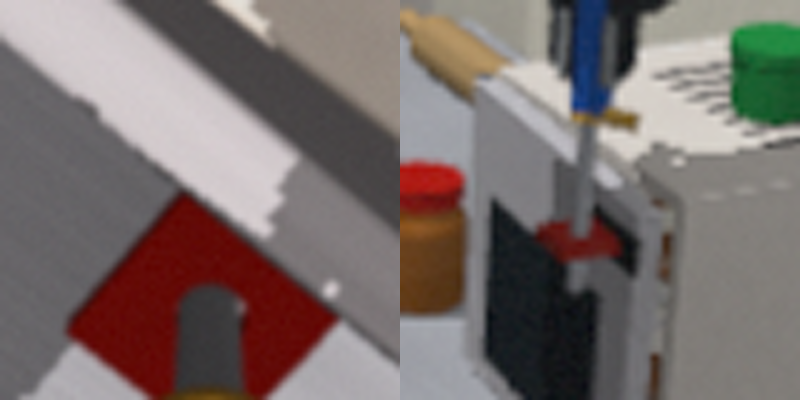

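```bash
cat >> h.py <<'E'
def arc(phis,h=(.651,.222),R=.1913,base=None):
    s=arm.state(); b=np.array(s["tcp_pos"]) if base is None else np.array(base); Rt=toolR()
    for p in phis:
        q=np.radians(p); e=np.array([h[0]-R*np.sin(q),h[1]-R*np.cos(q),b[2]])
        print(p,(Rt.T@(e-b)).round(4).tolist())
E
python3 - <<'E'
from h import *
arc([11,12,13,14,16,18,20,22,24,26,28,30,32])
E
```

```text
11 [0.0, -0.0004, 0.0004]
12 [0.0, -0.0029, 0.0026]
13 [0.0, -0.0055, 0.0047]
14 [0.0, -0.0081, 0.0068]
16 [0.0, -0.0134, 0.0109]
18 [0.0, -0.0189, 0.0147]
20 [0.0, -0.0244, 0.0184]
22 [0.0, -0.0301, 0.0219]
24 [0.0, -0.036, 0.0251]
26 [0.0, -0.0419, 0.0282]
28 [0.0, -0.0479, 0.0311]
30 [0.0, -0.0541, 0.0337]
32 [0.0, -0.0603, 0.0361]
```

```bash
python3 -m handwheel '[{"dp":[0,-0.003,0.0025],"twist":0},{"dp":[0,-0.0055,0.0045],"twist":0},{"dp":[0,-0.008,0.007],"twist":0},{"dp":[0,-0.0135,0.011],"twist":0},{"dp":[0,-0.019,0.0145],"twist":0},{"dp":[0,-0.0245,0.0185],"twist":0},{"dp":[0,-0.0245,0.0185],"twist":0}]'
python3 - <<'E'
from h import *
s=arm.state();print(s["moment"])
arc([22,24,26,28,30,32,34,36,38,40],base=[.615-0,.0341,s["tcp_pos"][2]])
E
```

```text
clock: 11.5
tcp_pos: [0.5841, 0.0431, 0.2616]
ee_rot: [1.842, 0.631, -1.844]
force: [-1.3, -1.1, -0.7]
grip_width: 0.0171
[-0.55630163  0.35055455  0.0291287 ]
22 [0.0001, -0.0301, 0.0218]
24 [0.0001, -0.036, 0.025]
26 [0.0001, -0.0419, 0.0281]
28 [0.0001, -0.0479, 0.0309]
30 [0.0001, -0.0541, 0.0336]
32 [0.0001, -0.0603, 0.036]
34 [0.0001, -0.0666, 0.0382]
36 [0.0001, -0.073, 0.0402]
38 [0.0001, -0.0794, 0.0419]
40 [0.0002, -0.0859, 0.0435]
```

```bash
python3 -m handwheel '[{"dp":[0,-0.0055,0.0035],"twist":0},{"dp":[0,-0.0115,0.0065],"twist":0},{"dp":[0,-0.0175,0.0095],"twist":0},{"dp":[0,-0.0235,0.0125],"twist":0},{"dp":[0,-0.0295,0.015],"twist":0},{"dp":[0,-0.036,0.0175],"twist":0},{"dp":[0,-0.042,0.0195],"twist":0},{"dp":[0,-0.0485,0.0215],"twist":0},{"dp":[0,-0.0485,0.0215],"twist":0}]'
python3 - <<'E'
from h import *
s=arm.state();print(s["moment"],s["tcp_pos"])
P={n:arm.camera(n) for n in ("side","top","wrist")}
for n,p in P.items():
    print(n,[(np.round(d["location"],1).tolist(),round(d["confidence"],2)) for d in arm.mark_of(p,"door_eye")][:2],proj(p,[*s["tcp_pos"][:2],.175]))
    print([(np.round(d["rect"]).tolist(),round(d["confidence"],2)) for d in arm.recognise(p,"door")][:2])
arc([40,44,48,52,56])
print("h est: radial mismatch",np.hypot(s["tcp_pos"][0]-.651,s["tcp_pos"][1]-.222))
E
```

```text
clock: 12.4
tcp_pos: [0.5375, 0.0686, 0.2612]
ee_rot: [1.841, 0.632, -1.844]
force: [-2.1, -1.8, -0.9]
grip_width: 0.0169
[-4.58990866e-01  6.44961224e-01  6.91066755e-05] [0.53751343 0.0685603  0.26121054]
side [([260.9, 156.4], 0.67)] [261.48258484 157.24049024]
[([267.0, 171.0, 19.0, 74.0], 0.95)]
top [([214.8, 172.0], 0.72)] [212.41011879 167.03242932]
[([216.0, 167.0, 22.0, 19.0], 0.76)]
wrist [([263.7, 203.2], 0.64)] [260.73590761 197.51537574]
[([258.0, 114.0, 124.0, 227.0], 0.78)]
40 [0.0, -0.0127, 0.0038]
44 [0.0, -0.0259, 0.0062]
48 [0.0, -0.0392, 0.0076]
52 [0.0, -0.0525, 0.0082]
56 [0.0001, -0.0658, 0.0078]
h est: radial mismatch 0.19084795585264575
```

```bash
python3 -m handwheel '[{"dp":[0,-0.006,0.002],"twist":0},{"dp":[0,-0.0127,0.0038],"twist":0},{"dp":[0,-0.019,0.005],"twist":0},{"dp":[0,-0.026,0.0062],"twist":0},{"dp":[0,-0.0325,0.007],"twist":0},{"dp":[0,-0.039,0.0076],"twist":0},{"dp":[0,-0.046,0.008],"twist":0},{"dp":[0,-0.0525,0.0082],"twist":0},{"dp":[0,-0.059,0.008],"twist":0},{"dp":[0,-0.066,0.0078],"twist":0},{"dp":[0,-0.066,0.0078],"twist":0}]'
python3 - <<'E'
from h import *
s=arm.state();print(s["moment"],s["tcp_pos"],s["qpos"][5])
arc([58,60,62,64,66,68,70,72,74,76,78,80,84,88,92])
print(np.hypot(s["tcp_pos"][0]-.651,s["tcp_pos"][1]-.222))
E
```

```text
clock: 13.95
tcp_pos: [0.4916, 0.1164, 0.2613]
ee_rot: [1.842, 0.632, -1.843]
force: [-0.9, 0.5, -1.2]
grip_width: 0.0168
[-0.11921141  0.5826717  -0.00267173] [0.49158547 0.11640612 0.26126511] 2.7137743182959007
58 [0.0, -0.0051, -0.0004]
60 [0.0, -0.0117, -0.0011]
62 [0.0, -0.0183, -0.0022]
64 [0.0001, -0.0249, -0.0034]
66 [0.0001, -0.0314, -0.0049]
68 [0.0001, -0.0378, -0.0066]
70 [0.0001, -0.0442, -0.0085]
72 [0.0001, -0.0505, -0.0107]
74 [0.0001, -0.0568, -0.013]
76 [0.0001, -0.0629, -0.0156]
78 [0.0002, -0.069, -0.0184]
80 [0.0002, -0.075, -0.0214]
84 [0.0002, -0.0866, -0.028]
88 [0.0002, -0.0977, -0.0355]
92 [0.0002, -0.1082, -0.0436]
0.19121469495604945
```

```bash
python3 -m handwheel '[{"dp":[0,-0.005,-0.0004],"twist":0},{"dp":[0,-0.0117,-0.0011],"twist":0},{"dp":[0,-0.018,-0.0022],"twist":0},{"dp":[0,-0.025,-0.0034],"twist":0},{"dp":[0,-0.0314,-0.005],"twist":0},{"dp":[0,-0.038,-0.0066],"twist":0},{"dp":[0,-0.044,-0.0085],"twist":0},{"dp":[0,-0.0505,-0.0107],"twist":0},{"dp":[0,-0.057,-0.013],"twist":0},{"dp":[0,-0.063,-0.0156],"twist":0},{"dp":[0,-0.069,-0.0184],"twist":0},{"dp":[0,-0.075,-0.0214],"twist":0},{"dp":[0,-0.075,-0.0214],"twist":0}]'
python3 - <<'E'
from h import *
s=arm.state();print(s["moment"],s["tcp_pos"],s["qpos"][5])
arc([82,84,86,88,90,92,94,96])
E
```

```text
clock: 15.25
tcp_pos: [0.4632, 0.1891, 0.2612]
ee_rot: [1.843, 0.633, -1.843]
force: [-2.8, -0.3, -1.7]
grip_width: 0.017
[0.06536676 0.97137999 0.02697582] [0.46322551 0.18909243 0.26123473] 2.8685719740590274
82 [0.0, -0.006, -0.0025]
84 [0.0, -0.0117, -0.0059]
86 [0.0, -0.0173, -0.0096]
88 [0.0001, -0.0228, -0.0134]
90 [0.0001, -0.0282, -0.0174]
92 [0.0001, -0.0334, -0.0215]
94 [0.0001, -0.0384, -0.0259]
96 [0.0001, -0.0433, -0.0304]
```

```bash
python3 -m handwheel '[{"dp":[0,-0.006,-0.0025],"twist":0},{"dp":[0,-0.0117,-0.006],"twist":0},{"dp":[0,-0.0173,-0.0096],"twist":0},{"dp":[0,-0.0228,-0.0134],"twist":0},{"dp":[0,-0.0282,-0.0174],"twist":0},{"dp":[0,-0.0334,-0.0215],"twist":0},{"dp":[0,-0.0384,-0.026],"twist":0},{"dp":[0,-0.0384,-0.026],"twist":0},{"dp":[0,-0.0384,-0.026],"twist":0},{"dp":[0,-0.0384,-0.026],"twist":0}]'
python3 - <<'E'
from h import *
s=arm.state();tip=s["tcp_pos"]-[0,0,.1205];print(s["moment"],s["tcp_pos"],s["qpos"][5])
P={n:arm.camera(n) for n in ("side","top","wrist")}
cv2.imwrite("pics/m7.png",np.hstack([cv2.resize(P["side"]["image"][90:210,200:320],(400,400)),cv2.resize(P["top"]["image"][90:210,130:250],(400,400))])[...,::-1])
E
```

```text
clock: 16.25
tcp_pos: [0.4607, 0.2347, 0.2614]
ee_rot: [1.844, 0.631, -1.843]
force: [-2.9, 1.9, -2.4]
grip_width: 0.0171
[ 0.57360418  0.82255771 -0.01340657] [0.46067258 0.23468579 0.26137025] 2.9534452310939376
```

View pics/m7.png

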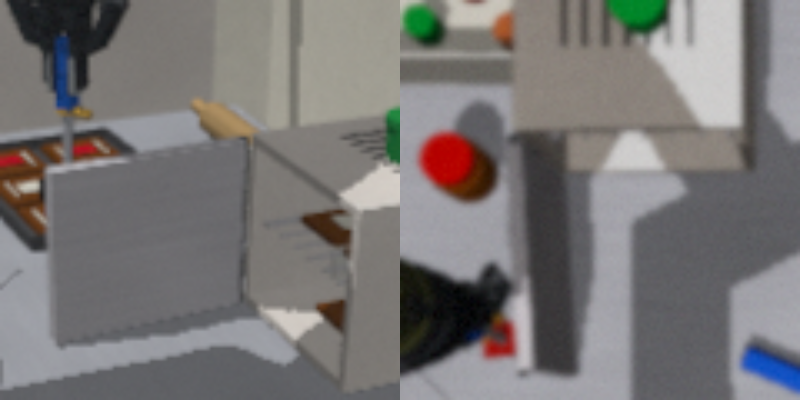

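Door is about 85° open. Next, lift out.

```bash
python3 -m handwheel '[{"dp":[-0.005,0,0],"twist":0},{"dp":[-0.012,0,0],"twist":0},{"dp":[-0.02,0,0],"twist":0},{"dp":[-0.03,0,0],"twist":0},{"dp":[-0.04,0,0],"twist":0},{"dp":[-0.055,0,0],"twist":0},{"dp":[-0.07,0,0],"twist":0},{"dp":[-0.08,0,0],"twist":0},{"dp":[-0.08,0,0],"twist":0},{"dp":[-0.08,0,0],"twist":0}]'
python3 - <<'E'
from h import *
s=arm.state();print(s["force"],yawof())
print(go([.489,-.3078,.331]),go([.489,-.3078,.31]))
E
```

```text
clock: 17.4
tcp_pos: [0.4612, 0.2337, 0.3415]
ee_rot: [1.844, 0.628, -1.842]
force: [0.0, 0.8, -1.3]
grip_width: 0.0171
[ 0.01012645  0.76036819 -1.26635361] -52.324147300796916
[0.0106 0.4456 0.3089] [0.0316 0.4456 0.309 ]
```

```bash
python3 -m handwheel '[{"dp":[0,0.016,0.011],"twist":0},{"dp":[0,0.048,0.033],"twist":0},{"dp":[0,0.08,0.055],"twist":0},{"dp":[0,0.112,0.078],"twist":0},{"dp":[0,0.144,0.1],"twist":0},{"dp":[0,0.176,0.122],"twist":0},{"dp":[0,0.208,0.144],"twist":0},{"dp":[0,0.24,0.166],"twist":0},{"dp":[0,0.272,0.189],"twist":0},{"dp":[0,0.304,0.211],"twist":0},{"dp":[0,0.336,0.233],"twist":0},{"dp":[0,0.368,0.255],"twist":0},{"dp":[0,0.4,0.277],"twist":0},{"dp":[0,0.432,0.299],"twist":0},{"dp":[0.01,0.4456,0.309],"twist":0},{"dp":[0.01,0.4456,0.309],"twist":0},{"dp":[0.01,0.4456,0.309],"twist":0}]'
python3 -m handwheel '[{"dp":[0.04,0,0],"twist":0},{"dp":[0.08,0,0],"twist":0},{"dp":[0.11,0,0],"twist":0},{"dp":[0.13,0,0],"twist":0},{"dp":[0.13,0,0],"twist":0},{"dp":[0.13,0,0],"twist":0}]'
python3 - <<'E'
from h import *
s=arm.state();tip=s["tcp_pos"]-[0,0,.1205];print(s["tcp_pos"],s["force"],yawof())
P={n:arm.camera(n) for n in ("side","wrist")}
u=proj(P["wrist"],tip);v=proj(P["side"],tip)
x,y=int(u[0]-40),int(u[1]-50);x2,y2=int(v[0]-30),int(v[1]-40);print(u,v,"crops",x,y,x2,y2)
for n,p in P.items():
    for l in ("rod_tip","stand_hole"):print(n,l,[(np.round(d["location"],1).tolist(),round(d["confidence"],2)) for d in arm.mark_of(p,l)][:2])
cv2.imwrite("pics/m8.png",np.hstack([cv2.resize(P["wrist"]["image"][y:y+80,x:x+80],(400,400),interpolation=cv2.INTER_CUBIC),cv2.resize(P["side"]["image"][y2:y2+60,x2:x2+60],(400,400),interpolation=cv2.INTER_CUBIC)])[...,::-1])
E
```

```text
clock: 19.1
tcp_pos: [0.4879, -0.307, 0.33]
ee_rot: [1.842, 0.632, -1.845]
force: [-0.1, 0.4, -1.4]
grip_width: 0.0171
clock: 19.7
tcp_pos: [0.4888, -0.3065, 0.202]
ee_rot: [1.842, 0.63, -1.842]
force: [0.2, -0.5, -1.0]
grip_width: 0.0168
[ 0.48879582 -0.30651413  0.202009  ] [ 0.15860449 -0.48023756 -0.97292518] -52.22227780345124
[259.69587443 185.58950918] [307.33189431 256.19352251] crops 219 135 277 216
side rod_tip [([239.9, 265.1], 0.98), ([153.1, 342.3], 0.84)]
side stand_hole [([307.6, 263.8], 0.65)]
wrist rod_tip [([127.2, 203.6], 0.98), ([258.4, 186.4], 0.84)]
wrist stand_hole [([259.1, 176.7], 0.62)]
```

View pics/m8.png

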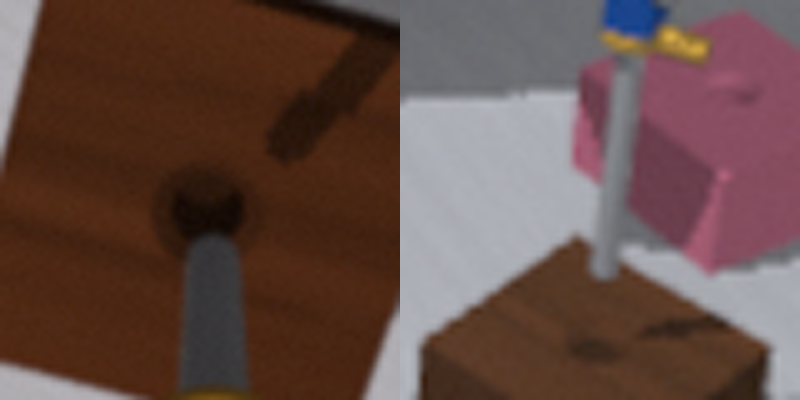

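```bash
python3 - <<'E'
from h import *
W=arm.camera("wrist");S=arm.camera("side");z=arm.state()["tcp_pos"][2]-.1205
h=atz(W,(219+208.5/5,135+210/5),.05);t=atz(W,(219+213/5,135+252/5),z);print(h,t,h-t)
print("in tool",(toolR().T@(h-t)).round(4), "side: hole",atz(S,(277+597/6.667-60,216+350/6.667),.05),"tip",atz(S,(277+603/6.667-60,216+274/6.667),z))
E
```

```text
[ 0.48941663 -0.30808211  0.05      ] [ 0.49002427 -0.30865169  0.08153097] [-0.00060764  0.00056958 -0.03153097]
in tool [ 0.0315 -0.0009  0.0001] side: hole [ 0.48606375 -0.31287876  0.05      ] tip [ 0.48728513 -0.30960643  0.08153097]
```

```bash
python3 -m handwheel '[{"dp":[0.015,0,0],"twist":0},{"dp":[0.03,0,0],"twist":0},{"dp":[0.04,0,0],"twist":0},{"dp":[0.05,0,0],"twist":0},{"dp":[0.05,0,0],"twist":0}]'
python3 -m handwheel '[{"dp":[0.007,0,0],"twist":0},{"dp":[0.014,0,0],"twist":0},{"dp":[0.018,0,0],"twist":0},{"dp":[0.021,0,0],"twist":0},{"dp":[0.021,0,0],"twist":0},{"dp":[0.021,0,0],"twist":0}]'
```

```text
clock: 20.6
tcp_pos: [0.4878, -0.3072, 0.1499]
ee_rot: [1.842, 0.631, -1.845]
force: [-1.0, 0.8, -1.1]
grip_width: 0.0168
clock: 21.2
tcp_pos: [0.4887, -0.3077, 0.1312]
ee_rot: [1.843, 0.628, -1.842]
force: [-1.9, 1.8, 5.0]
grip_width: 0.0173
```

```bash
python3 -m handwheel '[{"dp":[0,0,0],"twist":0},{"dp":[0,0,0],"twist":0},{"dp":[0,0,0],"twist":0},{"dp":[0,0,0],"twist":0},{"dp":[0,0,0],"twist":0},{"dp":[0,0,0],"twist":0},{"dp":[0,0,0],"twist":0},{"dp":[0,0,0],"twist":0},{"dp":[-0.02,0,0],"twist":0},{"dp":[-0.05,0,0],"twist":0},{"dp":[-0.09,0,0],"twist":0},{"dp":[-0.13,0,0],"twist":0},{"dp":[-0.16,0,0],"twist":0},{"dp":[-0.16,0,0],"twist":0},{"dp":[-0.16,0,0],"twist":0}]' -1 20
python3 - <<'E'
from h import *
P={n:arm.camera(n) for n in ("side","wrist","top")}
C=np.hstack([cv2.resize(P["side"]["image"][90:310,200:400],(364,400)),cv2.resize(P["wrist"]["image"][100:260,180:340],(218,218)).copy() if 0 else cv2.resize(P["wrist"]["image"][80:280,160:360],(400,400))])
cv2.imwrite("pics/m9.png",C[...,::-1])
S,W=P["side"],P["wrist"];print(arm.state()["qvel"].round(3))
for l in ("rod_tip","rod_grip","rod","stand_hole"):
  for n,p in P.items():print(n,l,[(np.round(d["location"],1).tolist(),round(d["confidence"],2)) for d in arm.mark_of(p,l)][:3])
E
```

```text
clock: 22.7
tcp_pos: [0.489, -0.3079, 0.2909]
ee_rot: [1.843, 0.627, -1.841]
force: [-0.7, 0.4, -0.0]
grip_width: 0.0852
[ 0.001  0.002 -0.001  0.002 -0.001  0.   ]
side rod_tip [([304.0, 278.3], 0.98), ([153.2, 340.4], 0.88), ([237.6, 265.6], 0.55)]
wrist rod_tip [([152.4, 180.6], 0.94), ([255.6, 154.8], 0.75)]
top rod_tip [([295.7, 226.2], 0.62), ([319.3, 186.9], 0.43)]
side rod_grip [([243.1, 223.0], 0.86), ([313.7, 232.6], 0.65), ([220.7, 289.4], 0.65)]
wrist rod_grip [([168.5, 241.3], 0.74), ([276.7, 171.8], 0.73), ([69.9, 60.1], 0.7)]
top rod_grip [([248.2, 200.7], 0.66), ([331.4, 177.0], 0.4)]
side rod [([238.8, 266.1], 0.9), ([153.3, 339.2], 0.84), ([304.3, 281.3], 0.58)]
wrist rod [([257.8, 158.3], 0.95), ([154.0, 181.3], 0.77)]
top rod [([293.0, 220.9], 0.8), ([322.7, 185.1], 0.46)]
side stand_hole [([330.7, 228.8], 0.97), ([307.5, 265.0], 0.67), ([268.1, 138.2], 0.58)]
wrist stand_hole [([245.6, 3.7], 0.69), ([261.3, 158.3], 0.63)]
top stand_hole [([287.2, 146.4], 0.88), ([158.8, 195.7], 0.25)]
```

View pics/m9.png

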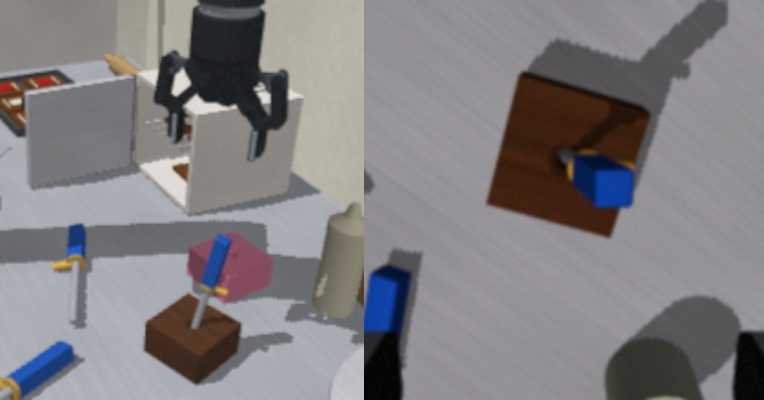

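```bash
python3 - <<'E'
from h import *
S=arm.camera("side");T=arm.camera("top");W=arm.camera("wrist")
def blue(p,c):
    h=cv2.cvtColor(p["image"],cv2.COLOR_RGB2HSV);b=((h[...,0]>105)&(h[...,0]<125)&(h[...,1]>150)).astype(np.uint8)
    n,L,s,ce=cv2.connectedComponentsWithStats(b);k=1+np.argmin([np.hypot(*(x-c)) for x in ce[1:]])
    return cv2.minAreaRect(np.argwhere(L==k)[:,::-1].astype(np.float32))
print("side before ((318.4,236.0),(8,27.5),19.4); now",blue(S,(318,236)));print("top before ((332.9,178.1),(5,11.6),51.3); now",blue(T,(333,178)))
sx=lambda x,y:(200+x/1.82,90+y/1.818)
wx=lambda x,y:(160+(x-364)/2,80+y/2)
top,e=tri([(S,sx(222.5,238.5)),(W,wx(609,188))]);print("top",top,e)
col,e=tri([(S,sx(208.5,287)),(W,wx(572,171))]);print("collar",col,e)
ax=(top-col)/np.linalg.norm(top-col);print(ax,np.arccos(ax[2]),"tip",top-.174*ax)
# predicted top for seated vs 10mm high rod, with observed lean
for zt in (.010,.016,.022):
    t=np.array([.489,-.308,.05])+ax*((zt-.05)/ax[2]); H=t+ax*.139; print(zt,proj(S,H).round(1))
E
```

```text
side before ((318.4,236.0),(8,27.5),19.4); now ((318.3000183105469, 233.09999084472656), (7.589466094970703, 28.460498809814453), 18.434947967529297)
top before ((332.9,178.1),(5,11.6),51.3); now ((330.2307434082031, 175.84617614746094), (6.101701259613037, 12.203402519226074), 56.30992889404297)
top [ 0.51208899 -0.31490943  0.17979719] [np.float64(0.0004603270711952616), np.float64(0.0004603270711951965)]
collar [ 0.49861569 -0.30993492  0.10671307] [np.float64(0.004440893234863494), np.float64(0.004440893234863367)]
[ 0.18089336 -0.06678809  0.98123236] 0.19404453529330323 tip [ 0.48061354 -0.3032883   0.00906276]
0.01 [318.4 233.8]
0.016 [319.2 231.6]
0.022 [320.  229.5]
```

```bash
python3 -c "
from cell import arm
print(arm.state()['clock']);print(arm.sign_off())"
```

```text
23.6
the job is handed in; nothing more can be done
None
```

I handed the job in at 23.6 s. The rod is back in its stand and the door is open at about 85° by camera estimate; no verdict was reported.

- **Rod choice:** I took the blue rod in the brown stand. The two lying look-alikes measure about 240 mm, and this one fits the 174 mm described.
- **Opening the door:** I put the rod about 35 mm through the eye and swung the door round its hinge at about 0.35 rad/s. The force readings I took at the end of each move stayed around 5 N or less. I then lifted the rod out.
- **Putting the rod back:** I lowered it to the same height as at pickup, felt it touch bottom at about 5 N, released it and raised the gripper clear.
- **Last checks:**
  - The door still stands open in the final picture.
  - The rod leans about 0.19 rad (limit 0.25).
  - The tip is about 41 mm below the hole's mouth by triangulation; the handle's height in the side view gives about 38–40 mm. The limit is 34 mm.
  - Nothing visible in the pictures I took looked disturbed; I did not measure the other items individually.
- **Disagreement:** Triangulation put the tip about 9 mm from the hole's axis, which would break the 6 mm limit. The collar sightings behind it disagreed by about 4 mm. A 10 mm rod in a 16 mm bore cannot be more than about 3 mm off, so I took it as measurement error.

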